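# Index the medicine carousel one place

## Robot

A 6-joint arm with a two-finger parallel gripper is mounted at the origin on the work surface. World frame = base frame: x ahead of the robot, y to its left, z up, the work surface at z = 0. Lengths are in mm, angles in degrees, forces in N, time in s.
With the tool pointing down it reaches from about 275 to 825 mm from the base axis. Payload 4.9 kg.
Tool frame: the origin (TCP) lies at the very end of the fingers, on their centre line; the grasp point (between the pads) lies 19 mm behind it (r.pinch_z is the distance from the TCP to the grasp point, in mm); y points along the fingers, z is the direction in which the jaws open and shut, and the axes are right-handed (so a half turn about y gives the same grasp; the last joint's range is limited). The gripper opens to 85 mm and grips with 20 to 120 N. Pads are 22 mm wide; open, the fingers measure 114 mm over their backs; the gripper's body (76 mm by 85 mm) begins 54 mm behind the grasp point. The pads swing forward as they close: fully open they stand 13 mm farther back than shut.
Start: joints at [-84.523, 18.69, -11.035, 60.275, 0, 82.311], TCP at [125.291, -535.556, 231.281] pointing down, gripper open.
Joint ranges: [-152.03, 152.03], [-55.5, 102.48], [-74.3, 77.21], [-110.64, 120.58], [-84.22, 78.4], [-180, 180]. Speed limits (degrees/s): [147.25, 147.25, 180, 180, 180, 180].

## Interface

Orientations are given as a 3x3 rotation matrix whose columns are the frame's x, y, z axes.
In Python, from workcell import r, cams gives the robot as it stands.
- The arm moves only by the shell command python3 -m inch 'ROWS' [OPENING] [FORCE]. ROWS is JSON, a list that holds one entry, the list of rows, each a list of 6 numbers: the shift along the tool's x, y, z as a fraction of full scale, then the turn, a rotation vector about the tool's x, y, z as a fraction of full scale. A call has exactly 10 rows; each row is the pose to reach, as a shift and turn from the pose commanded when the call began, along the tool's axes at that moment; what a row does not reach only later rows make up. Full scale, the value 1, is 0.2 m for a shift and 30 degrees for a turn. A row lasts 1/10 s, in which the tool goes at most 50 mm and 8.59 degrees, less where a joint would pass 70% of its speed; a pose out of reach is approached as far as the arm can. A call with a number of a shift or a turn outside -1 to 1 is refused whole. A call with a gripper value outside its range is refused whole. OPENING is the opening, from -1 (shut) to 1 (fully open), set as the call begins (- or left out, the last holds). The fingers move at their own pace and stop on an object; FORCE is the grip in N (left out, the last holds). Time passes only in rows, so rows that repeat a pose let the fingers close, or fill a call up. It gives the time, the measured TCP pose, the force and the opening at its end, in the units of the state.
- r.read_state(): the state, without advancing time (a new reading comes with each control period).
- cams.snapshot(name): name is "scene" or "top" or "wrist"; returns a dict with "frame" (384x512x3 uint8, red, green, blue), "fx", "fy", "cx", "cy" (pixels), "R" (3x3) and "t" (3): a world point X has camera coordinates R X + t. Camera axes: x right, y down, z forward; pixel columns grow to the right and rows downward; lengths in mm; the calibration is good to about 2 mm. A picture is of the moment at which its call begins. There is no depth.
- r.sign_off(): hands the job in, once; it reports no verdict.
The state is a dict: "clock": time; "joints": joint angles; "dq": joint speeds; "joint_torque": joint torques, N m; "ee_pos": TCP position; "orientation": TCP orientation; "contact_force": force on the tool from outside, world axes, zero at the start; "ft_torque": the same for the moment, N m; "gripper_width": finger opening in mm.
Only numpy, scipy, OpenCV 4.12 (cv2) and the standard library are available. Lean on these libraries where they do the work, as an engineer would, in place of code of your own. Each camera call takes 0.05 s, during which the arm holds its last target.

## Task

Bring the round jar to the pick ledge of the carousel and lock it there: swing the lock lever over so that it draws the spring pin, push the carousel round by one place, the short way, until the jar's compartment faces the ledge, and bring the lever all the way back so that the pin drops fully home into the next hole. Turn it with care: do not lift the jar out, tip nothing over, and leave the other things on the bench where they are.

Things in the scene. Friction and masses are not known exactly. Their poses are not given: they have to be found in the camera images.
- carousel: fixed base of the carousel; origin on the bench under the wheel's axis, z up. Its own -x axis points to the pick ledge (plain metal, 100 mm wide, 56 mm deep, just outside the wheel), its own -y axis to the lock bracket. The wheel on it is an aluminium disc, 344 mm in diameter, top 40 mm above the bench, with six 60 degree compartments parted by radial walls (tops at 80 mm)
- wheel (a joint): angle of the wheel in rad, 0 at the start (locked), growing anticlockwise from above; one place is 1.047 rad either way. Turns stiffly (0.25 N m) and stays where it is left; locked, it has about 0.01 rad of play
- hub_top (a point): centre of the top of the wheel's hub (60 mm in diameter), on the wheel's axis, 95 mm above the bench
- post_tip (a point): top centre of one of six alike steel push posts at the wall ends: 14 mm in diameter, 130 mm from the axis, tops 145 mm above the bench. With joint wheel at q, posts stand at q + 30 (this one), 90, 150, 210, 270 and 330 degrees, anticlockwise from the base's own +x; six lock holes lie at the same angles, 155 mm out. All goods end below 109 mm: a finger above that clears them but meets the posts
- pin (a joint): height of the spring pin in m: 0 is fully home in a hole, 0.010 is resting on the top of the disc between holes, about 0.013 to 0.014 is fully drawn by the lever. A spring (4 to 6 N) presses it down; its end is round and finds a hole within about 3 mm
- pin_cap (a point): top of the spring pin, a dark round cap of 18 mm diameter, 155 mm from the wheel's axis towards the lock bracket; 114 mm above the bench when home
- lever (a joint): angle of the lock lever in rad: 0 is shut (leaning 0.5 rad from upright along the base's own -x, the pin free to drop), 1.0 is open (leaning 0.5 rad along the base's own +x, the pin drawn). Stiff: it stays where it is left; needs about 3 N at the grip
- lever_grip (a point): middle of the black T-grip on top of the lever: a bar 16 mm thick, 50 mm long, along the base's own y. It swings in the base's own x-z plane about an axle 90 mm below it, at (16, -189, 95) mm in the base's frame. It is 174 mm above the bench at both ends of its swing, 185 mm in the middle, and travels 86 mm. A shut gripper can push it either way from above
- jar_mid (a point): centre of the round amber jar with a white cap, 50 mm in diameter and 68 mm high, the only round thing on the wheel, standing upright in one of the two compartments next to the one that faces the ledge
- pick_spot (a point): point above the wheel, 80 mm from its axis towards the pick ledge and 75 mm above the bench: the middle of the compartment that faces the ledge
- carton_side: loose carton 42 x 42 x 66 mm in the compartment on the other side; origin at the centre of its underside
- carton_front: loose carton 36 x 46 x 60 mm in the compartment that faces the ledge at the start; origin at the centre of its underside
- carton_far: loose carton 40 x 40 x 55 mm in the compartment opposite the ledge; origin at the centre of its underside
- carton_tall: bystander: loose carton 50 x 75 x 120 mm on the bench; origin at the centre of its underside
- carton_flat: bystander: loose carton 130 x 80 x 35 mm on the bench; origin at the centre of its underside
- syrup: bystander: loose amber bottle, 64 mm in diameter, 150 mm high; origin at the centre of its underside
- tub: bystander: loose white tub, 84 mm in diameter, 110 mm high; origin at the centre of its underside
Mind the look-alikes: they are no part of the job. What is shaped like the part that bears jar_mid but black or purple is not meant.

How it is judged (in metres and radians):
On the way, in this order (a step that is already met when the one before it is completed fails the run):
1. the pin is drawn clear of its hole (value of joint pin above 0.0105 m), for 0.1 s.
2. the wheel is turned well off its old hole, the jar coming towards the ledge ((value of joint wheel above 0.5 rad or value of joint wheel below -0.5 rad) and horizontal distance between jar_mid and pick_spot below 0.065 m), for 0.1 s.
3. the pin has dropped home in the next hole (value of joint pin below 0.002 m and horizontal distance between jar_mid and pick_spot below 0.035 m), for 0.2 s.
At the end, for the whole second after the job is handed in: The wheel stands one place (1.047 rad, within 0.037) from its start, at rest; the pin is home in the hole there (within 2 mm); the lever is back (within 0.25 rad of shut); the jar stands upright in the compartment facing the ledge, its centre within 35 mm of the pick spot (all of step 3 and value of joint lever below 0.25 rad and (value of joint wheel between 1.01 and 1.085 rad or value of joint wheel between -1.085 and -1.01 rad) and angle between jar_mid's own z axis and vertical below 0.2 rad and velocity of joint wheel between -0.05 and 0.05 rad/s); the robot touches nothing.
It fails at once if the jar is lifted out of its compartment (height (world z) of jar_mid above 0.1 m).
It fails at once if goods on the wheel are tipped over (angle between any of jar_mid, carton_side, carton_front, carton_far's own z axis and vertical above 0.5 rad).
It fails at once if things on the bench are disturbed (distance of any of carton_tall, carton_flat, syrup, tub from where it was at the start of the episode above 0.03 m).
It fails at once if the wheel is swept well past the next place (value of joint wheel above 1.4 rad or value of joint wheel below -1.4 rad).
It also fails if it takes over 72 s, if anything falls off the work surface, if the arm or the gripper's body presses on something with over 40 N, if the wrist force passes 120 N, or if a joint passes its speed limit or range.

## Working session

There is one attempt and no reset: what is moved stays moved. The work goes in short steps, Python scripts to look and compute and a shell command to move; the robot and the scene stay as the last step left them, time stands still between calls to the robot, and variables do not carry over. Pictures are saved under pics/ and viewed, and the job is handed in when it is done.

```bash
ls; mkdir -p pics; python3 - <<'E'
from workcell import r,cams
import cv2
for n in ["scene","top","wrist"]:
    s=cams.snapshot(n); cv2.imwrite(f"pics/{n}0.png",cv2.resize(s["frame"][:,:,::-1],(800,600),interpolation=cv2.INTER_CUBIC))
    print(n,s["fx"],s["fy"],s["cx"],s["cy"],s["R"],s["t"])
st=r.read_state()
print({k:st[k] for k in("clock","ee_pos","orientation","contact_force","gripper_width")})
E
```

```text
pics
scene 422.0978826987899 422.0978826987899 251.4528399697835 192.06935016024417 [[-0.76791811  0.64051159 -0.00683144]
 [ 0.55710833  0.66258549 -0.50061041]
 [-0.31612036 -0.38823365 -0.86564574]] [ 372.38497697 -245.96085134 1525.09149274]
top 400.08274773076795 400.08274773076795 255.2267374791017 193.09135290781487 [[-0.0015392  -0.99992224 -0.01237542]
 [-0.99802113  0.00231396 -0.06283684]
 [ 0.06286059  0.01225421 -0.99794708]] [  17.11440581  502.64464961 1463.73825867]
wrist 290.7358692833244 290.7358692833244 251.6138877432134 193.58245419682166 [[ 2.28202680e-01 -9.73613393e-01 -7.06020231e-04]
 [-9.40590701e-01 -2.20649723e-01  2.58075248e-01]
 [-2.51421301e-01 -5.82293872e-02 -9.66124561e-01]] [-550.74967107  -33.29574767  377.90122218]
{'clock': 0.15, 'ee_pos': array([ 125.26310835, -535.0834114 ,  230.68642028]), 'orientation': array([[-9.73698386e-01, -1.26044231e-04,  2.27840815e-01],
       [-2.27840781e-01,  1.32031485e-03, -9.73697507e-01],
       [-1.78092659e-04, -9.99999120e-01, -1.31430646e-03]]), 'contact_force': array([0.1250573 , 0.19382707, 0.43071902]), 'gripper_width': 85.58412536019385}
```

View pics/scene0.png

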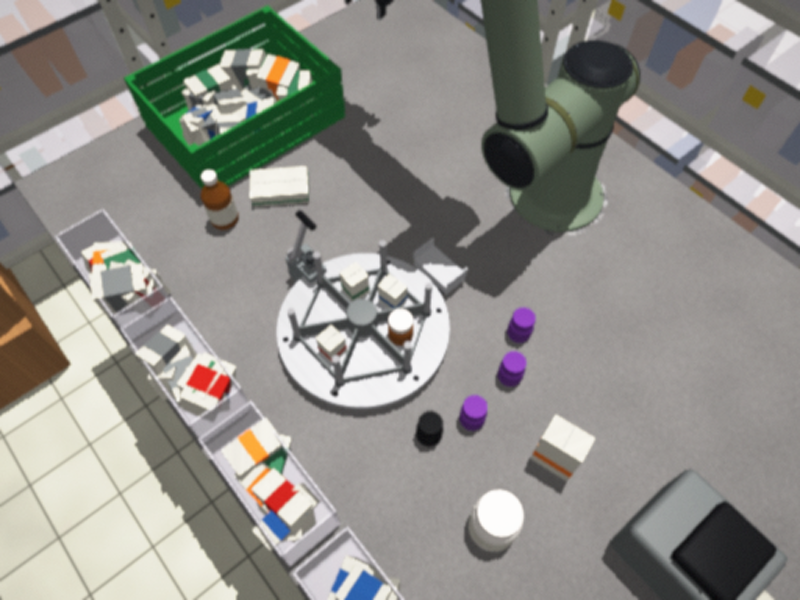

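View pics/top0.png

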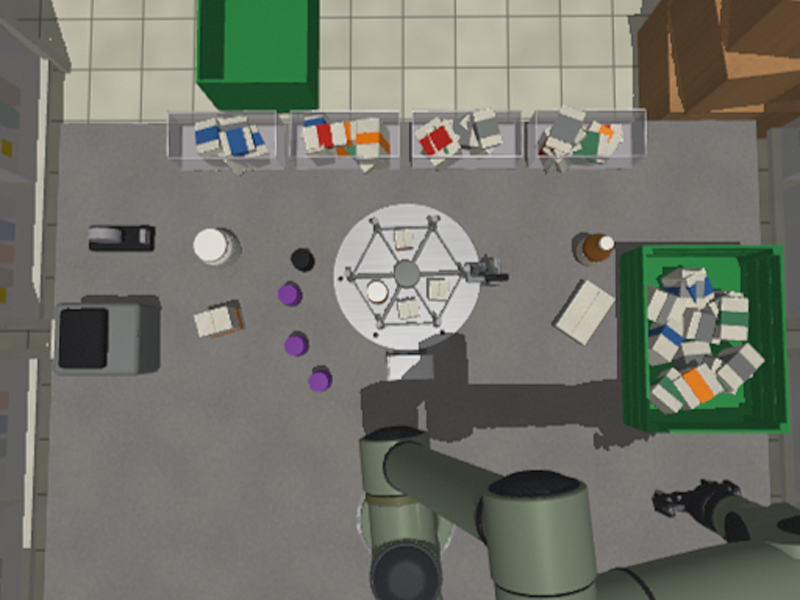

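View pics/wrist0.png

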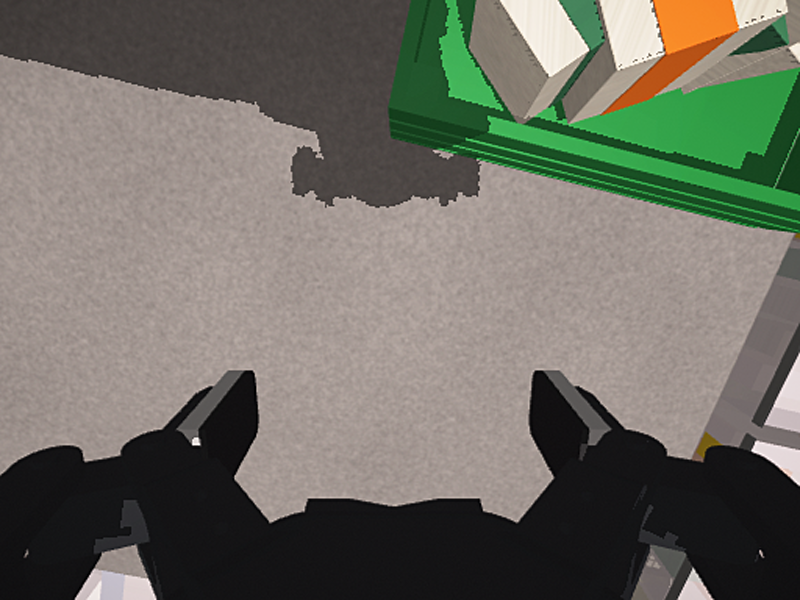

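The top view has the carousel hub at (407,273), the ledge at (410,365) towards the robot, and the lever on the right at (490,270). The white-capped jar is at (377,291). I'll enlarge that area.

```bash
cat > h.py <<'E'
from workcell import r,cams
import cv2, numpy as np
def crop(n,u0,v0,w,h,k,name):
    s=cams.snapshot(n); c=s["frame"][v0:v0+h,u0:u0+w,::-1]
    cv2.imwrite("pics/"+name,cv2.resize(c,(w*k,h*k),interpolation=cv2.INTER_CUBIC)); return s
def at_z(s,u,v,z):
    d=s["R"].T@np.array([(u-s["cx"])/s["fx"],(v-s["cy"])/s["fy"],1]); c=-s["R"].T@s["t"]
    return c+d*(z-c[2])/d[2]
def proj(s,X):
    p=s["R"]@np.asarray(X,float)+s["t"]; return np.array([s["fx"]*p[0]/p[2]+s["cx"],s["fy"]*p[1]/p[2]+s["cy"]])
E
python3 - <<'E'
from h import *
crop("top",205,122,130,100,6,"top1.png")
crop("scene",160,125,150,140,4,"scene1.png")
E
```

```text
(no output)
```

View pics/top1.png

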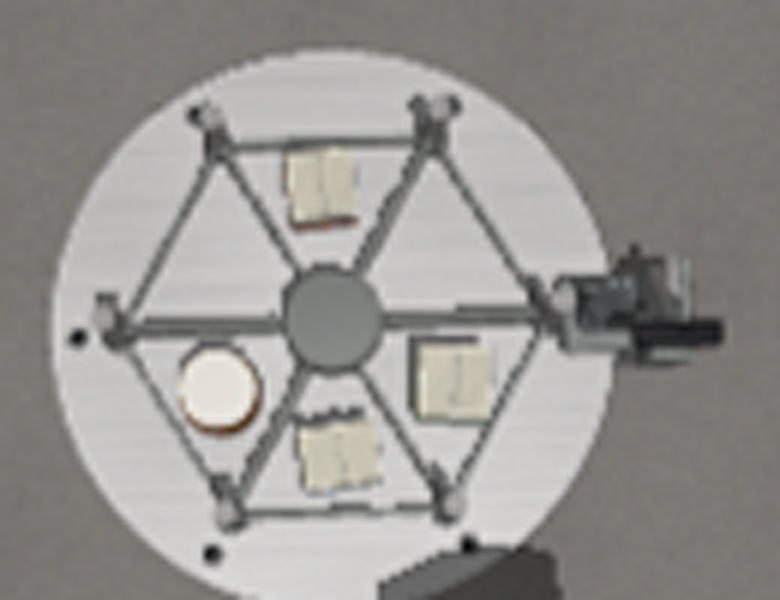

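View pics/scene1.png

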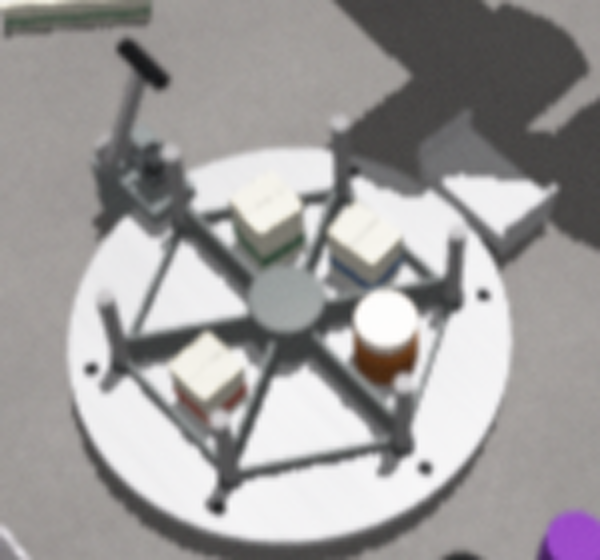

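The jar is the amber one with a white cap at top-crop (220,388), alone on the wheel. The black and purple look-alikes all stand on the bench. Next I'll fit the carousel's pose to the posts, hub and jar.

```bash
python3 - <<'E'
from h import *
from scipy.optimize import least_squares
s=cams.snapshot("top"); c=cams.snapshot("scene")
T=lambda u,v:(205+(u+.5)/6-.5,122+(v+.5)/6-.5)
S=lambda u,v:(160+(u+.5)/4-.5,125+(v+.5)/4-.5)
hub=at_z(s,*T(333,317),95); hub2=at_z(c,*S(286,300),95)
print(hub,hub2)
P=[at_z(s,*T(*p),145) for p in [(440,108),(208,118),(105,308),(232,517),(452,503),(565,298)]]
for p in P: print(p.round(1))
Q=[at_z(c,*S(*p),145) for p in [(220,420),(404,382),(457,235),(340,124),(170,152),(106,298)]]
for q in Q: print("sc",q.round(1))
for i,L in enumerate((P,[Q[0],Q[1],Q[2],Q[3],Q[4],Q[5]])):
    def f(x,o=0): return np.concatenate([[x[0]+130*np.cos(x[2]+np.pi/6+k*np.pi/3+o)-p[0],x[1]+130*np.sin(x[2]+np.pi/6+k*np.pi/3+o)-p[1]] for k,p in enumerate(L)])
    for o in (0,np.pi/3,-np.pi/3):
        g=least_squares(lambda x:f(x,o),[hub[0],hub[1],0]); print(i,o,g.x,np.degrees(g.x[2]),g.cost)
print("jar cap",at_z(s,*T(220,388),68+40),"cap sc",at_z(c,*S(385,320),108))
print("grip",at_z(s,*T(680,332),174),at_z(c,*S(143,64),174))
E
```

```text
[563.33490281  -1.9755145   95.        ] [565.02420136   2.04520022  95.        ]
[676.7 -62.9 145. ]
[671.5  68.7 145. ]
[563.3 126.8 145. ]
[445.2  55.  145. ]
[452.8 -68.5 145. ]
[ 568.2 -132.8  145. ]
sc [673.7  70.  145. ]
sc [558.2 129.1 145. ]
sc [451.1  63.2 145. ]
sc [453.9 -68.  145. ]
sc [ 568.1 -130.6  145. ]
sc [678.  -58.9 145. ]
0 0 [562.95465126  -2.2819203   -1.01115536] -57.93493461900693 32.125563945675786
0 1.0471975511965976 [562.95465126  -2.28192034  -2.05835292] -117.93493533010482 32.125563945667956
0 -1.0471975511965976 [ 5.62954651e+02 -2.28192034e+00  3.60421766e-02] 2.0650646020390457 32.1255639456687
1 0 [5.63830016e+02 7.97171391e-01 3.51197211e-02] 2.0122117975052025 7.3658215850113
1 1.0471975511965976 [563.83001638   0.79717139  -1.01207781] -57.98778705241529 7.365821585028136
1 -1.0471975511965976 [563.83001638   0.79717139   1.08231727] 62.01221189737188 7.365821585011126
jar cap [520.79566729  63.52200126 108.        ] cap sc [523.80702102  68.04020681 108.        ]
grip [ 545.7922295  -193.04743015  174.        ] [ 545.25411907 -190.49930451  174.        ]
```

The fit puts the base at about (563.5, -0.5) with a yaw of 2°. From that, the shut grip should sit at (543,-190) and I measured (545,-192). The jar is at radius 78 mm and 120° in the base frame, so the wheel has to turn by +1.047 (anticlockwise). I'll work out the first move.

```bash
cat >> h.py <<'E'
C=np.array([563.5,-0.5]); YAW=np.radians(2.0)
def b2w(x,y,z): 
    c,s_=np.cos(YAW),np.sin(YAW); return np.array([C[0]+c*x-s_*y,C[1]+s_*x+c*y,z])
def w2b(p):
    c,s_=np.cos(YAW),np.sin(YAW); d=np.asarray(p)[:2]-C; return np.array([c*d[0]+s_*d[1],-s_*d[0]+c*d[1],p[2]])
def frac(target):  # world target -> tool fractions
    st=r.read_state(); return (np.asarray(st["orientation"]).T@(np.asarray(target)-st["ee_pos"])/200).round(3)
E
python3 - <<'E'
from h import *
R=np.asarray(r.read_state()["orientation"])
print(frac([250,-420,260]), frac([300,-380,260]))
print(b2w(-70,-189,162), b2w(-75,-189,240))
E
```

```text
[-0.739 -0.144 -0.42 ] [-1.028 -0.144 -0.558]
[ 500.13864699 -191.82783108  162.        ] [ 495.14169285 -192.00232856  240.        ]
```

```bash
python3 -m inch '[[[-0.08,-0.05,-0.04,0,0.05,0],[-0.16,-0.1,-0.08,0,0.1,0],[-0.24,-0.14,-0.13,0,0.15,0],[-0.32,-0.14,-0.18,0,0.2,0],[-0.4,-0.14,-0.23,0,0.25,0],[-0.48,-0.14,-0.28,0,0.3,0],[-0.56,-0.14,-0.33,0,0.34,0],[-0.64,-0.14,-0.37,0,0.372,0],[-0.74,-0.14,-0.42,0,0.372,0],[-0.74,-0.14,-0.42,0,0.372,0]]]' -1 40; python3 -c "
from h import *
st=r.read_state();print(st['clock'],st['orientation'])
print(frac(b2w(-75,-189,240)),frac([340,-300,260]))"
```

```text
clock: 1.35
ee_pos: [251.5, -418.5, 259.4]
orientation: [[-0.999, 0.0, 0.038], [-0.038, 0.001, -0.999], [-0.0, -1.0, -0.001]]
contact_force: [-0.2, -0.2, 0.5]
gripper_width: 0.4
1.35 [[-9.99278779e-01  4.10135008e-04  3.79704432e-02]
 [-3.79701690e-02  6.56726738e-04 -9.99278657e-01]
 [-4.34775366e-04 -9.99999700e-01 -6.40680197e-04]]
[-1.26   0.098 -1.086] [-0.464 -0.003 -0.576]
```

```bash
python3 -m inch '[[[-0.06,0,-0.06,0,0,0],[-0.14,0,-0.12,0,0,0],[-0.22,0,-0.2,0,0,0],[-0.3,0,-0.27,0,0,0],[-0.38,0,-0.34,0,0,0],[-0.46,0,-0.41,0,0,0],[-0.54,0,-0.48,0,0,0],[-0.6,0,-0.53,0,0,0],[-0.64,0,-0.58,0,0,0],[-0.64,0,-0.58,0,0,0]]]' && python3 -m inch '[[[-0.06,0,-0.06,0,0,0],[-0.13,0,-0.12,0,0,0],[-0.2,0,-0.18,0,0,0],[-0.28,0,-0.24,0,0,0],[-0.36,0,-0.3,0,0,0],[-0.44,0.02,-0.36,0,0,0],[-0.5,0.05,-0.42,0,0,0],[-0.56,0.08,-0.47,0,0,0],[-0.61,0.1,-0.5,0,0,0],[-0.61,0.1,-0.5,0,0,0]]]'
python3 - <<'E'
from h import *
st=r.read_state(); print(w2b(st['ee_pos']), frac(b2w(-75,-189,162)))
s=crop("wrist",0,0,512,384,1,"w2.png"); print(proj(s,st['ee_pos']),proj(s,b2w(-27,-189,174)))
crop("scene",150,80,150,150,4,"s2.png")
E
```

```text
clock: 2.35
ee_pos: [374.4, -299.1, 259.3]
orientation: [[-0.999, -0.0, 0.037], [-0.037, 0.0, -0.999], [0.0, -1.0, -0.0]]
contact_force: [-0.1, -0.3, 0.4]
gripper_width: -0.4
clock: 3.35
ee_pos: [493.0, -195.1, 238.5]
orientation: [[-0.999, -0.001, 0.036], [-0.036, 0.0, -0.999], [0.001, -1.0, -0.0]]
contact_force: [-1.1, -1.0, -0.3]
gripper_width: -0.0
[ -77.22262038 -192.01220761  238.53703514] [-0.011  0.383 -0.015]
[249.12712726 243.74730711] [245.51118751 138.74881215]
```

View pics/w2.png

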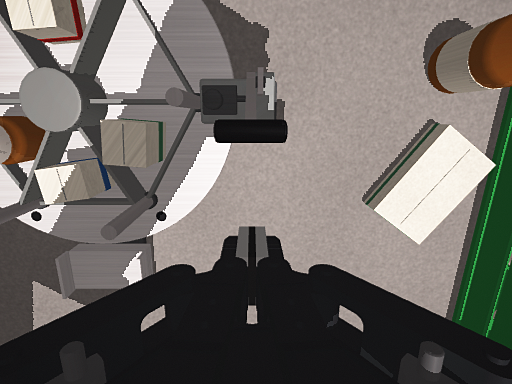

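View pics/s2.png

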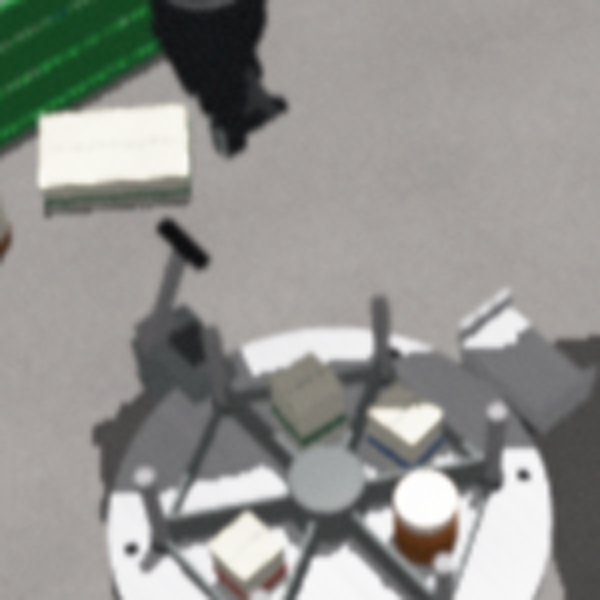

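The grip is at wrist pixel (250,131) against a predicted (245,139), so it lies about 5 mm further on in x. I'll descend in front of it, then push along +x.

```bash
python3 -m inch '[[[0,0.06,0,0,0,0],[0,0.14,0,0,0,0],[0,0.22,0,0,0,0],[0,0.3,0,0,0,0],[0,0.36,0,0,0,0],[0,0.38,0,0,0,0],[-0.03,0.38,0,0,0,0],[-0.06,0.38,0,0,0,0],[-0.1,0.38,0,0,0,0],[-0.14,0.38,0,0,0,0]]]' && python3 -m inch '[[[-0.04,0,0,0,0,0],[-0.08,0,0,0,0,0],[-0.12,0,0,0,0,0],[-0.16,0,0,0,0,0],[-0.2,0,0,0,0,0],[-0.24,0,0,0,0,0],[-0.28,0,0,0,0,0],[-0.32,0,0,0,0,0],[-0.35,0,0,0,0,0],[-0.38,0,0,0,0,0]]]'
python3 - <<'E'
from h import *
st=r.read_state(); print(w2b(st['ee_pos']))
crop("wrist",0,0,512,384,1,"w3.png")
crop("scene",150,100,150,150,4,"s3.png")
E
```

```text
clock: 4.45
ee_pos: [521.9, -194.7, 164.0]
orientation: [[-0.999, 0.001, 0.035], [-0.035, -0.001, -0.999], [-0.001, -1.0, 0.001]]
contact_force: [-0.5, -0.1, 0.5]
gripper_width: -0.2
clock: 5.45
ee_pos: [596.2, -191.6, 162.4]
orientation: [[-0.999, -0.002, 0.035], [-0.035, 0.001, -0.999], [0.002, -1.0, -0.001]]
contact_force: [-4.8, -0.1, -1.8]
gripper_width: -0.1
[  25.96791122 -192.10662711  162.36395368]
```

View pics/w3.png

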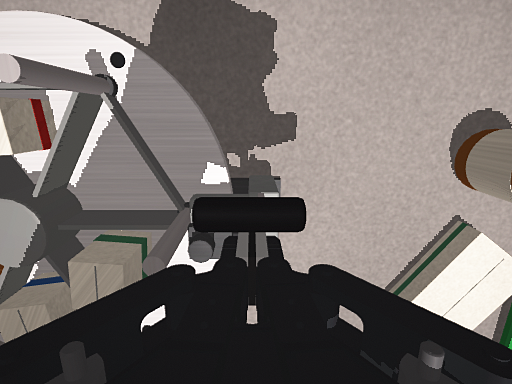

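View pics/s3.png

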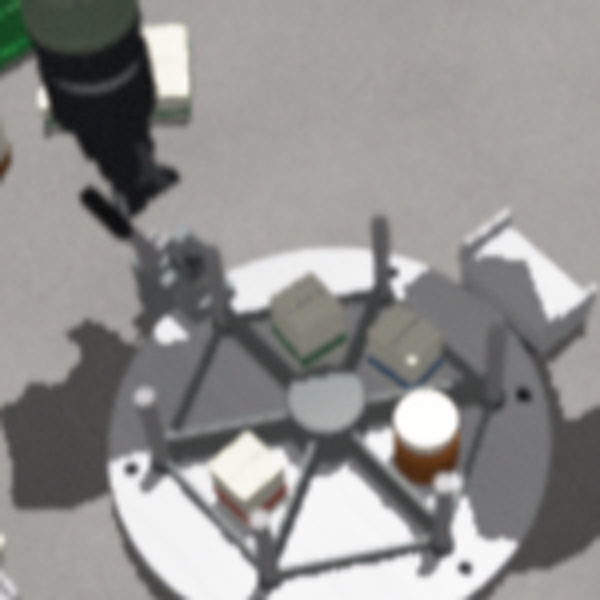

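The lever is swinging with the grip seated on the fingertip, and the force is about 5 N. I'll push on in small steps to the end stop.

```bash
python3 -m inch '[[[-0.01,0,0,0,0,0],[-0.02,0,0,0,0,0],[-0.03,0,0,0,0,0],[-0.04,0,0,0,0,0],[-0.05,0,0,0,0,0],[-0.06,0,0,0,0,0],[-0.07,0,0,0,0,0],[-0.075,0,0,0,0,0],[-0.075,0,0,0,0,0],[-0.075,0,0,0,0,0]]]'
python3 - <<'E'
from h import *
st=r.read_state(); print(w2b(st['ee_pos']))
E
```

```text
clock: 6.55
ee_pos: [610.3, -191.4, 163.3]
orientation: [[-0.999, -0.003, 0.035], [-0.035, -0.0, -0.999], [0.003, -1.0, 0.0]]
contact_force: [-7.5, -0.5, 0.9]
gripper_width: 0.1
[  40.08239976 -192.39390072  163.26187382]
```

```bash
python3 -m inch '[[[-0.01,0,0,0,0,0],[-0.015,0,0,0,0,0],[-0.02,0,0,0,0,0],[-0.025,0,0,0,0,0],[-0.03,0,0,0,0,0],[-0.03,0,0,0,0,0],[-0.03,0,0,0,0,0],[-0.03,0,0,0,0,0],[-0.03,0,0,0,0,0],[-0.03,0,0,0,0,0]]]'
python3 - <<'E'
from h import *
st=r.read_state(); print(w2b(st['ee_pos']))
crop("scene",150,100,110,110,6,"s4.png")
crop("wrist",0,0,512,384,1,"w4.png")
E
```

```text
clock: 7.55
ee_pos: [611.0, -191.3, 163.0]
orientation: [[-0.999, -0.013, 0.034], [-0.034, -0.001, -0.999], [0.013, -1.0, 0.001]]
contact_force: [-21.6, -0.3, 9.9]
gripper_width: -0.1
[  40.77517914 -192.32697213  162.95862167]
```

View pics/s4.png

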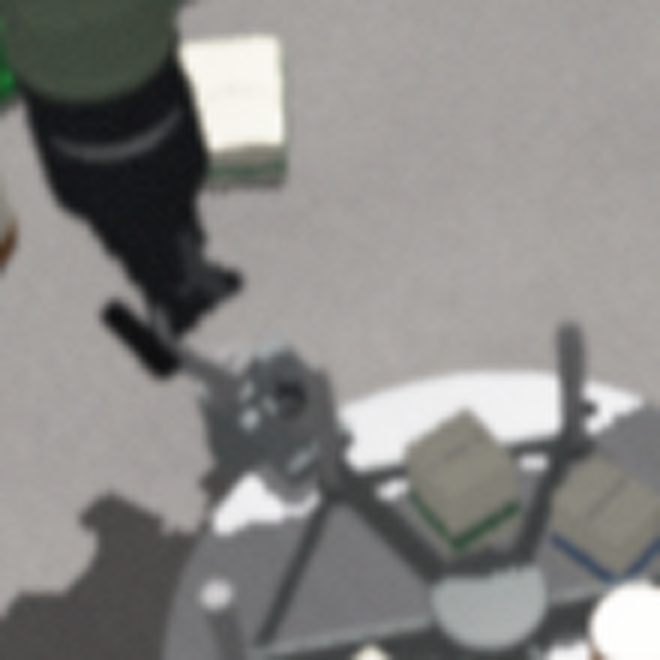

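View pics/w4.png

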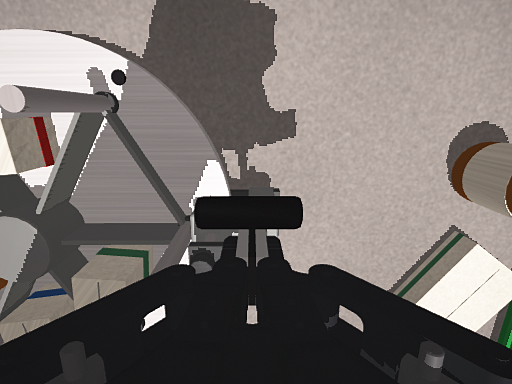

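It's at the end stop: 21 N, with TCP x = 40.8 against an expected 40, so the lever is fully open. I'll back off, rise, and cross over to the jar-side post at 150°.

```bash
python3 -m inch '[[[0.04,0,0,0,0,0],[0.1,0,0,0,0,0],[0.16,0,0,0,0,0],[0.2,-0.06,0,0,0,0],[0.2,-0.14,0,0,0,0],[0.2,-0.22,0,0,0,0],[0.2,-0.3,0,0,0,0],[0.2,-0.36,0,0,0,0],[0.2,-0.38,0,0,0,0],[0.2,-0.38,0,0,0,0]]]' && python3 -m inch '[[[0.04,0,-0.06,0,0,0],[0.09,0,-0.16,0,0,0],[0.14,0,-0.26,0,0,0],[0.19,0,-0.36,0,0,0],[0.24,0,-0.47,0,0,0],[0.3,0,-0.58,0,0,0],[0.36,0,-0.7,0,0,0],[0.4,0,-0.82,0,0,0],[0.44,0,-0.93,0,0,0],[0.46,0,-1,0,0,0]]]'
python3 - <<'E'
from h import *
st=r.read_state(); print(w2b(st['ee_pos']))
print("to above start",frac(b2w(-112.6,105,240)),frac(b2w(-112.6,105,118)))
print(crop("scene",150,100,110,110,6,"s5.png")["fx"])
E
```

```text
clock: 8.65
ee_pos: [578.3, -192.7, 240.3]
orientation: [[-0.999, 0.002, 0.035], [-0.035, -0.001, -0.999], [-0.002, -1.0, 0.001]]
contact_force: [-1.5, 0.2, 0.2]
gripper_width: -0.2
clock: 9.65
ee_pos: [477.4, 5.6, 238.6]
orientation: [[-0.999, -0.001, 0.036], [-0.036, 0.001, -0.999], [0.001, -1.0, -0.001]]
contact_force: [0.4, 0.4, 0.1]
gripper_width: -0.0
[-85.8551193    9.08035733 238.60607488]
to above start [ 0.133 -0.007 -0.48 ] [ 0.132  0.603 -0.479]
422.0978826987899
```

View pics/s5.png

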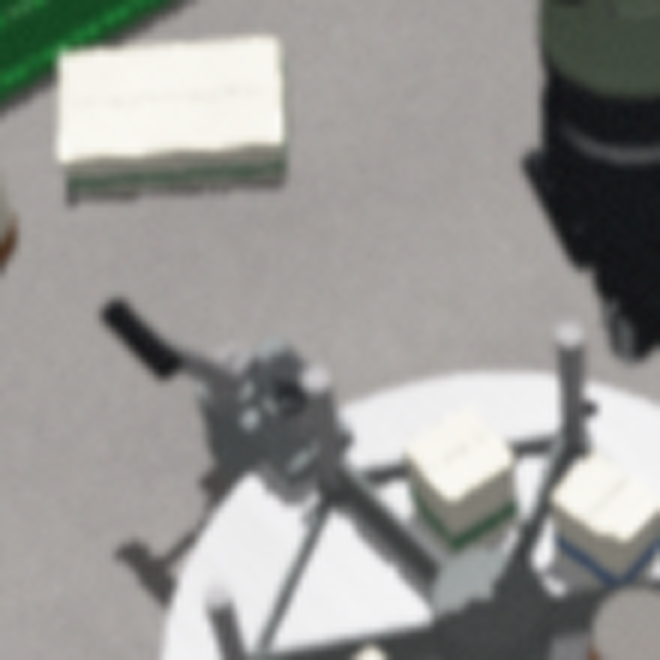

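The lever has stayed open, with the grip at crop (140,338). I'll move over beyond the post and go down to z≈118.

```bash
python3 -m inch '[[[0.03,0,-0.06,0,0,0],[0.06,0,-0.14,0,0,0],[0.09,0,-0.22,0,0,0],[0.11,0,-0.3,0,0,0],[0.13,0,-0.38,0,0,0],[0.13,0,-0.44,0,0,0],[0.13,0,-0.48,0,0,0],[0.13,0.05,-0.48,0,0,0],[0.13,0.12,-0.48,0,0,0],[0.13,0.19,-0.48,0,0,0]]]' && python3 - <<'E'
from h import *
st=r.read_state(); print(w2b(st['ee_pos']))
crop("wrist",0,0,512,384,1,"w6.png")
crop("top",205,122,130,100,6,"t6.png")
E
```

```text
clock: 10.7
ee_pos: [449.7, 92.9, 200.2]
orientation: [[-0.999, -0.0, 0.041], [-0.041, 0.004, -0.999], [-0.0, -1.0, -0.004]]
contact_force: [0.3, -0.5, -0.1]
gripper_width: -0.0
[-110.46506246   97.32347084  200.24983373]
```

View pics/w6.png

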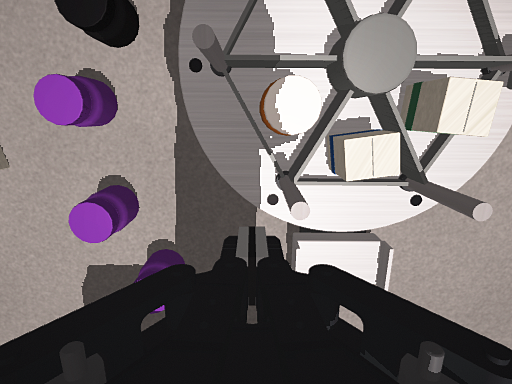

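View pics/t6.png

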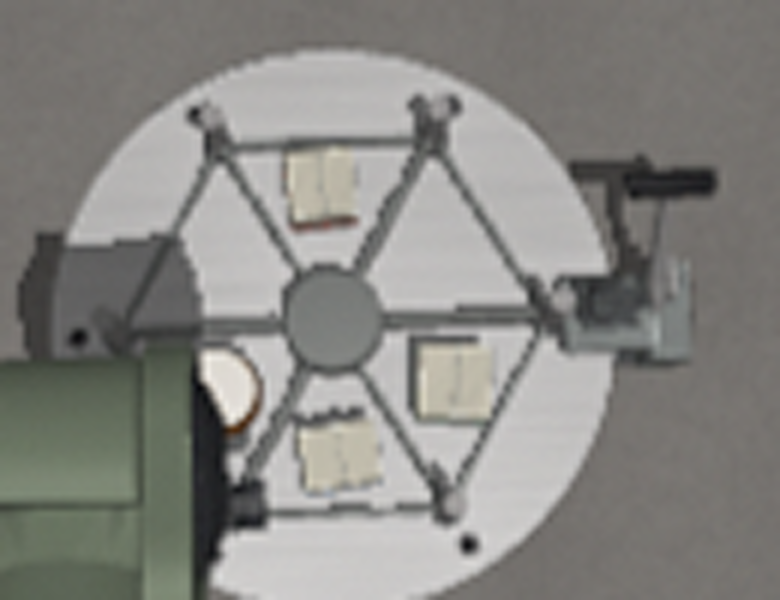

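```bash
python3 -m inch '[[[0,0.06,0,0,0,0],[0,0.12,0,0,0,0],[0,0.18,0,0,0,0],[0,0.24,0,0,0,0],[0,0.3,0,0,0,0],[0,0.36,0,0,0,0],[0,0.39,0,0,0,0],[0,0.41,0,0,0,0],[0,0.41,0,0,0,0],[0,0.41,0,0,0,0]]]' && python3 - <<'E'
from h import *
st=r.read_state(); print(w2b(st['ee_pos']))
s=crop("wrist",0,0,512,384,1,"w7.png")
print(proj(s,b2w(-112.6,65,145)),at_z(s,299,211,145))
E
```

```text
clock: 11.8
ee_pos: [449.8, 93.9, 119.7]
orientation: [[-0.999, 0.0, 0.042], [-0.042, 0.005, -0.999], [-0.001, -1.0, -0.005]]
contact_force: [-0.2, -0.5, -0.1]
gripper_width: 0.1
[-110.30834396   98.31413958  119.68364869]
[322.3341641  272.85596862] [477.45458042  73.49287373 145.        ]
```

View pics/w7.png

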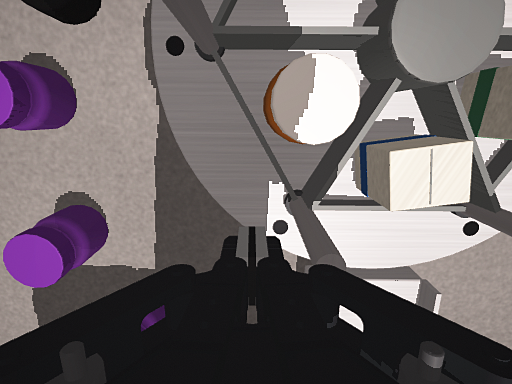

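The post tip is at wrist (320,268) against a predicted (322,273), so that agrees. I'll push it gently along its arc.

```bash
python3 -m inch '[[[0.01,0,0.045,0,0,0],[0.01,0,0.085,0,0,0],[0.022,0,0.106,0,0,0],[0.032,0,0.126,0,0,0],[0.041,0,0.147,0,0,0],[0.051,0,0.168,0,0,0],[0.06,0,0.189,0,0,0],[0.07,0,0.222,0,0,0],[0.079,0,0.254,0,0,0],[0.086,0,0.288,0,0,0]]]' && python3 - <<'E'
from h import *
st=r.read_state(); print(w2b(st['ee_pos']))
crop("wrist",0,0,512,384,1,"w8.png")
crop("top",205,122,130,100,6,"t8.png")
E
```

```text
clock: 12.85
ee_pos: [434.3, 35.1, 118.9]
orientation: [[-0.999, -0.001, 0.042], [-0.042, 0.004, -0.999], [0.0, -1.0, -0.004]]
contact_force: [-2.1, 2.1, 1.0]
gripper_width: -0.0
[-127.85685658   40.06832487  118.8898672 ]
```

View pics/w8.png

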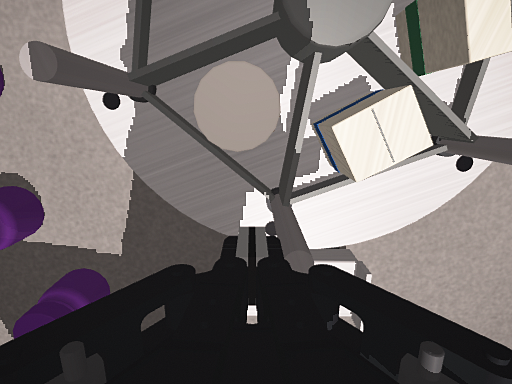

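View pics/t8.png

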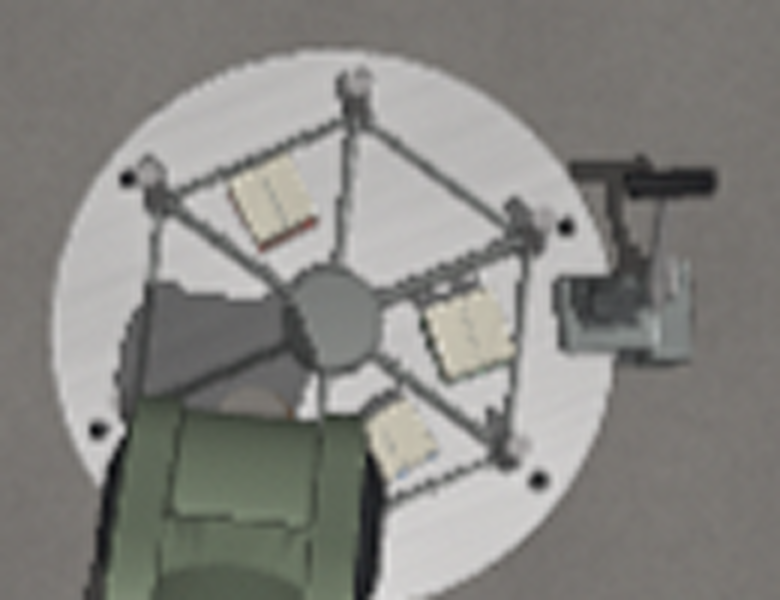

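The wheel is turning with the goods upright. I'll measure the angle from the visible post tops and holes.

```bash
python3 - <<'E'
from h import *
s=cams.snapshot("top")
T=lambda u,v:(205+(u+.5)/6-.5,122+(v+.5)/6-.5)
for n,pts,z in (("post",[(355,85),(152,172)],145),("hole",[(128,178),(98,430),(540,480),(566,227)],40),("hole0",[(77,337),(212,553),(468,545)],40),("post0",[(440,108),(208,118)],145)):
    for p in pts:
        b=w2b(at_z(s,*T(*p),z)); print(n,p,np.hypot(b[0],b[1]).round(1),np.degrees(np.arctan2(b[1],b[0])).round(1))
E
```

```text
post (355, 85) 127.4 -8.4
post (152, 172) 127.1 50.6
hole (128, 178) 153.8 51.5
hole (98, 430) 154.6 111.9
hole (540, 480) 157.3 -128.5
hole (566, 227) 155.7 -69.1
hole0 (77, 337) 154.4 90.2
hole0 (212, 553) 155.0 150.3
hole0 (468, 545) 156.4 -150.1
post0 (440, 108) 129.3 -30.9
post0 (208, 118) 128.3 30.6
```

From the holes, the wheel is at 21.4° and the fit holds to about 0.3°. The centre offset between finger and post is about 20.6 mm. I'll push on to about 46°.

```bash
python3 -m inch '[[[0.007,0,0.03,0,0,0],[0.01,0,0.064,0,0,0],[0.01,0,0.098,0,0,0],[0.01,0,0.132,0,0,0],[0.007,0,0.166,0,0,0],[0.003,0,0.194,0,0,0],[-0.002,0,0.222,0,0,0],[-0.008,0,0.249,0,0,0],[-0.014,0,0.276,0,0,0],[-0.014,0,0.276,0,0,0]]]' && python3 - <<'E'
from h import *
st=r.read_state(); print(w2b(st['ee_pos']))
crop("wrist",0,0,512,384,1,"w9.png")
crop("top",205,122,130,100,6,"t9.png")
E
```

```text
clock: 14.0
ee_pos: [440.6, -20.5, 118.9]
orientation: [[-0.999, 0.001, 0.041], [-0.041, 0.003, -0.999], [-0.001, -1.0, -0.003]]
contact_force: [0.7, 0.3, 0.1]
gripper_width: -0.2
[-123.54731348  -15.68666548  118.86840646]
```

View pics/w9.png

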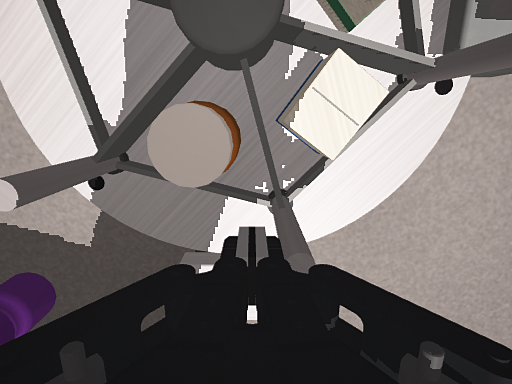

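View pics/t9.png

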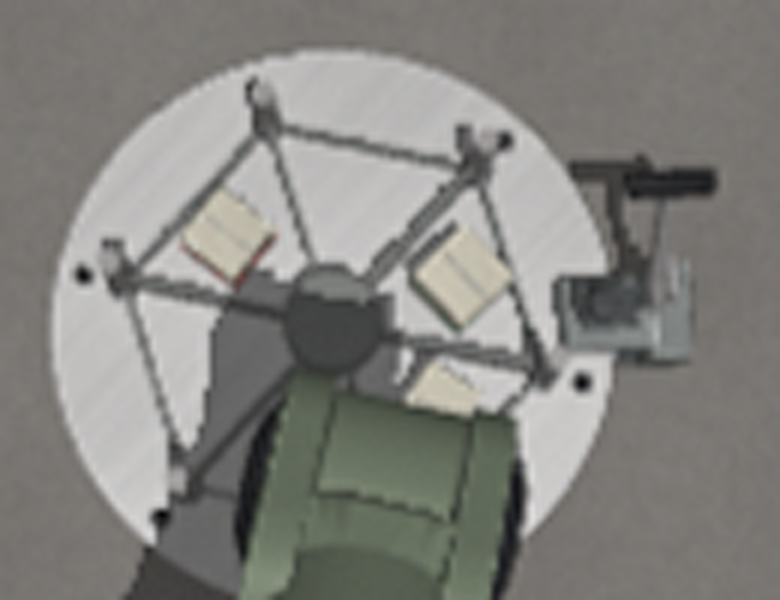

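```bash
cat >> h.py <<'E'
T=lambda u,v:(205+(u+.5)/6-.5,122+(v+.5)/6-.5)
def holes(s,pts):
    for p in pts:
        b=w2b(at_z(s,*T(*p),40)); a=np.degrees(np.arctan2(b[1],b[0])); print(p,np.hypot(b[0],b[1]).round(1),a.round(1),"q mod 60:",((a-30)%60).round(1))
E
python3 - <<'E'
from h import *
holes(cams.snapshot("top"),[(83,273),(161,517),(583,382),(504,140)])
E
```

```text
(83, 273) 154.5 75.6 q mod 60: 45.6
(161, 517) 154.7 136.3 q mod 60: 46.3
(583, 382) 156.7 -104.6 q mod 60: 45.4
(504, 140) 155.8 -44.9 q mod 60: 45.1
```

q is about 45.6°. I'll creep to about 57°.

```bash
python3 -m inch '[[[-0.004,0,0.015,0,0,0],[-0.008,0,0.03,0,0,0],[-0.013,0,0.045,0,0,0],[-0.018,0,0.06,0,0,0],[-0.023,0,0.075,0,0,0],[-0.028,0,0.09,0,0,0],[-0.034,0,0.105,0,0,0],[-0.039,0,0.12,0,0,0],[-0.039,0,0.12,0,0,0],[-0.039,0,0.12,0,0,0]]]' && python3 - <<'E'
from h import *
st=r.read_state(); print(w2b(st['ee_pos']))
crop("top",205,122,130,100,6,"t10.png")
E
```

```text
clock: 15.15
ee_pos: [449.0, -43.6, 118.7]
orientation: [[-0.999, 0.0, 0.042], [-0.042, 0.004, -0.999], [-0.0, -1.0, -0.004]]
contact_force: [-0.6, -0.2, -0.6]
gripper_width: -0.0
[-115.9790338   -39.03034467  118.71643173]
```

View pics/t10.png

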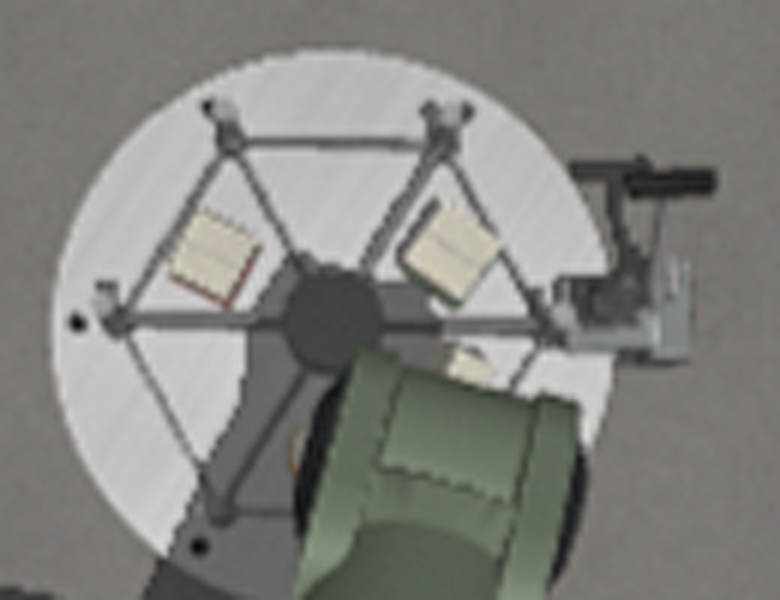

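```bash
python3 - <<'E'
from h import *
s=cams.snapshot("top")
holes(s,[(78,322),(199,546),(207,105),(467,111)])
print("ref");holes(s,[(77,337),(212,553),(468,545),(194,114),(460,104)])
E
```

```text
(78, 322) 153.8 86.8 q mod 60: 56.8
(199, 546) 155.2 147.0 q mod 60: 57.0
(207, 105) 155.9 26.9 q mod 60: 56.9
(467, 111) 156.4 -34.3 q mod 60: 55.7
ref
(77, 337) 154.4 90.2 q mod 60: 0.2
(212, 553) 155.0 150.3 q mod 60: 0.3
(468, 545) 156.4 -150.1 q mod 60: 59.9
(194, 114) 155.2 30.5 q mod 60: 0.5
(460, 104) 157.9 -32.2 q mod 60: 57.8
```

q is about 56.6° when compared with the initial hole pixels. The last 3.4° is 7.7 mm of arc.

```bash
python3 -m inch '[[[-0.003,0,0.006,0,0,0],[-0.006,0,0.012,0,0,0],[-0.009,0,0.017,0,0,0],[-0.012,0,0.022,0,0,0],[-0.015,0,0.027,0,0,0],[-0.018,0,0.031,0,0,0],[-0.019,0,0.034,0,0,0],[-0.019,0,0.034,0,0,0],[-0.019,0,0.034,0,0,0],[-0.019,0,0.034,0,0,0]]]' && python3 - <<'E'
from h import *
st=r.read_state(); print(w2b(st['ee_pos']))
crop("top",205,122,130,100,6,"t11.png")
E
```

```text
clock: 16.25
ee_pos: [452.8, -49.7, 118.6]
orientation: [[-0.999, -0.0, 0.042], [-0.042, 0.004, -0.999], [-0.0, -1.0, -0.004]]
contact_force: [-0.0, 0.6, -1.4]
gripper_width: 0.0
[-112.37515356  -45.31258178  118.62262647]
```

View pics/t11.png

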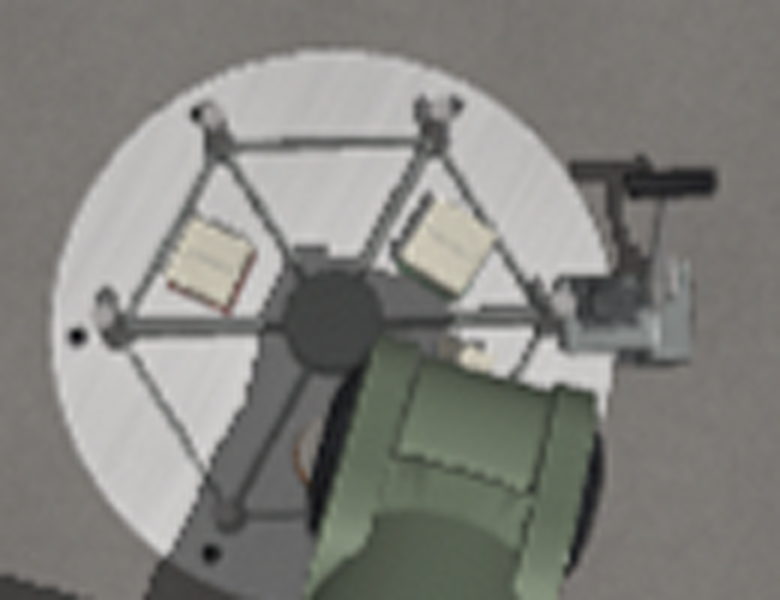

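```bash
python3 - <<'E'
import cv2,numpy as np
for f in("top1","t6","t10","t11"):
    g=cv2.imread(f"pics/{f}.png",0).astype(float)
    for (u,v) in((77,334),(205,552)):
        p=g[v-24:v+24,u-18:u+18] if v<400 else g[v-18:v+18,u-22:u+22]; w=np.clip(np.median(p)*0.6-p,0,None)
        yy,xx=np.mgrid[:p.shape[0],:p.shape[1]]
        print(f,(u,v),((w*xx).sum()/w.sum()).round(2),((w*yy).sum()/w.sum()).round(2))
E
```

```text
top1 (77, 334) 18.82 27.36
top1 (205, 552) 28.36 19.62
t6 (77, 334) 18.86 27.24
t6 (205, 552) 26.18 14.26
t10 (77, 334) 18.05 12.9
t10 (205, 552) 15.53 12.35
t11 (77, 334) 17.83 26.08
t11 (205, 552) 27.09 19.04
```

The holes are 1.2 crop pixels short of their starting places, about 0.28° or 0.8 mm, which is inside the pin's 3 mm capture range. I'll back off, rise, and go to the far side of the lever.

```bash
python3 -m inch '[[[0,0,-0.03,0,0,0],[0,0,-0.08,0,0,0],[0,0,-0.14,0,0,0],[0,-0.06,-0.15,0,0,0],[0,-0.14,-0.15,0,0,0],[0,-0.24,-0.15,0,0,0],[0,-0.34,-0.15,0,0,0],[0,-0.44,-0.15,0,0,0],[0,-0.54,-0.15,0,0,0],[0,-0.6,-0.15,0,0,0]]]' && python3 -m inch '[[[-0.06,0,0.06,0,0,0],[-0.12,0,0.12,0,0,0],[-0.2,0,0.18,0,0,0],[-0.28,0,0.25,0,0,0],[-0.36,0,0.32,0,0,0],[-0.44,0,0.39,0,0,0],[-0.52,0,0.46,0,0,0],[-0.58,0,0.52,0,0,0],[-0.6,0,0.54,0,0,0],[-0.6,0,0.54,0,0,0]]]' && python3 - <<'E'
from h import *
st=r.read_state(); print(w2b(st['ee_pos']))
print(frac(b2w(113,-191,240)))
crop("wrist",0,0,512,384,1,"w12.png")
E
```

```text
clock: 17.3
ee_pos: [452.0, -19.4, 240.4]
orientation: [[-0.999, 0.002, 0.043], [-0.043, 0.004, -0.999], [-0.002, -1.0, -0.004]]
contact_force: [-0.2, -0.2, 1.0]
gripper_width: -0.2
clock: 18.3
ee_pos: [576.2, -123.3, 237.2]
orientation: [[-0.999, -0.001, 0.042], [-0.042, 0.005, -0.999], [0.001, -1.0, -0.005]]
contact_force: [-0.3, 0.2, -0.3]
gripper_width: -0.1
[   8.38308077 -123.11821933  237.15334822]
[-0.521 -0.017  0.343]
```

View pics/w12.png

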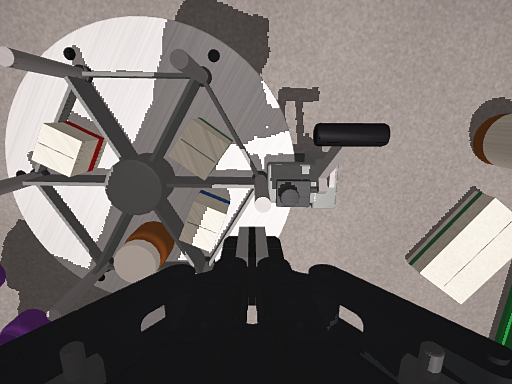

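```bash
python3 -m inch '[[[-0.06,0,0.04,0,0,0],[-0.13,0,0.08,0,0,0],[-0.2,0,0.12,0,0,0],[-0.27,0,0.17,0,0,0],[-0.34,0,0.22,0,0,0],[-0.41,0,0.27,0,0,0],[-0.48,0,0.32,0,0,0],[-0.52,0,0.34,0,0,0],[-0.52,0.02,0.34,0,0,0],[-0.52,0.04,0.34,0,0,0]]]' && python3 -m inch '[[[0,0.06,0,0,0,0],[0,0.12,0,0,0,0],[0,0.18,0,0,0,0],[0,0.24,0,0,0,0],[0,0.3,0,0,0,0],[0,0.33,0,0,0,0],[0.02,0.33,0,0,0,0],[0.05,0.33,0,0,0,0],[0.08,0.33,0,0,0,0],[0.1,0.33,0,0,0,0]]]' && python3 - <<'E'
from h import *
st=r.read_state(); print(w2b(st['ee_pos']))
crop("scene",130,90,110,100,6,"s13.png")
E
```

```text
clock: 19.35
ee_pos: [682.1, -185.8, 229.5]
orientation: [[-0.999, -0.001, 0.043], [-0.043, 0.005, -0.999], [0.001, -1.0, -0.005]]
contact_force: [0.2, 0.4, -0.5]
gripper_width: 0.0
clock: 20.35
ee_pos: [662.3, -187.3, 164.8]
orientation: [[-0.999, 0.001, 0.042], [-0.042, 0.004, -0.999], [-0.001, -1.0, -0.004]]
contact_force: [-0.4, 0.2, 0.2]
gripper_width: 0.2
[  92.22489749 -190.13891489  164.8109357 ]
```

View pics/s13.png

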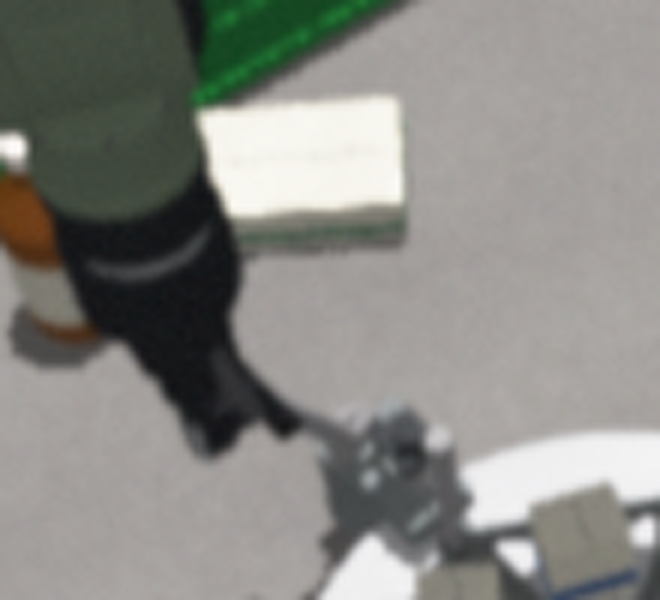

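The finger is on the far side of the grip. I'll now push the lever back towards shut.

```bash
python3 -m inch '[[[0.04,0.01,0,0,0,0],[0.08,0.01,0,0,0,0],[0.12,0.01,0,0,0,0],[0.16,0.01,0,0,0,0],[0.2,0.01,0,0,0,0],[0.24,0.01,0,0,0,0],[0.28,0.01,0,0,0,0],[0.32,0.01,0,0,0,0],[0.36,0.01,0,0,0,0],[0.4,0.01,0,0,0,0]]]' && python3 -m inch '[[[0.02,0,0,0,0,0],[0.03,0,0,0,0,0],[0.04,0,0,0,0,0],[0.05,0,0,0,0,0],[0.06,0,0,0,0,0],[0.07,0,0,0,0,0],[0.08,0,0,0,0,0],[0.09,0,0,0,0,0],[0.095,0,0,0,0,0],[0.095,0,0,0,0,0]]]' && python3 - <<'E'
from h import *
st=r.read_state(); print(w2b(st['ee_pos']))
crop("wrist",0,0,512,384,1,"w14.png")
E
```

```text
clock: 21.4
ee_pos: [581.9, -190.4, 161.7]
orientation: [[-0.999, -0.001, 0.042], [-0.042, 0.005, -0.999], [0.0, -1.0, -0.005]]
contact_force: [1.9, -0.1, -0.8]
gripper_width: -0.3
clock: 22.4
ee_pos: [566.9, -191.4, 163.1]
orientation: [[-0.999, 0.007, 0.043], [-0.043, 0.005, -0.999], [-0.007, -1.0, -0.004]]
contact_force: [9.4, 1.1, -0.9]
gripper_width: 0.2
[  -3.26419554 -190.87081552  163.09222558]
```

View pics/w14.png

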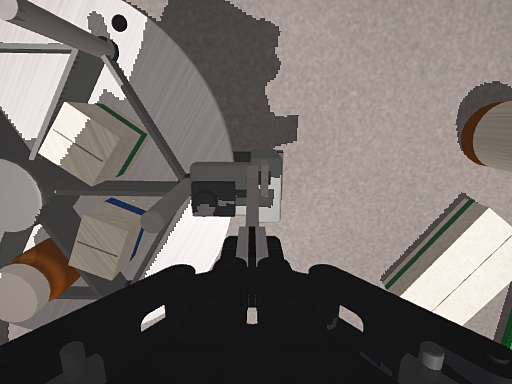

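```bash
python3 -m inch '[[[0.005,0,0,0,0,0],[0.01,0,0,0,0,0],[0.015,0,0,0,0,0],[0.02,0,0,0,0,0],[0.02,0,0,0,0,0],[0.02,0,0,0,0,0],[0.02,0,0,0,0,0],[0.02,0,0,0,0,0],[0.02,0,0,0,0,0],[0.02,0,0,0,0,0]]]' && python3 - <<'E'
from h import *
st=r.read_state(); print(w2b(st['ee_pos']))
E
```

```text
clock: 23.45
ee_pos: [566.0, -191.6, 164.2]
orientation: [[-0.999, 0.013, 0.044], [-0.044, 0.005, -0.999], [-0.013, -1.0, -0.004]]
contact_force: [15.2, 2.1, -1.4]
gripper_width: 0.0
[  -4.14667278 -191.10149078  164.16809842]
```

The force climbs with almost no movement, so it's at the stop. I'll back off, rise clear and look.

```bash
python3 -m inch '[[[-0.05,0,0,0,0,0],[-0.12,0,0,0,0,0],[-0.2,0,0,0,0,0],[-0.24,-0.06,0,0,0,0],[-0.24,-0.14,0,0,0,0],[-0.24,-0.24,0,0,0,0],[-0.24,-0.34,0,0,0,0],[-0.24,-0.44,0,0,0,0],[-0.24,-0.5,0,0,0,0],[-0.24,-0.5,0,0,0,0]]]' && python3 - <<'E'
from h import *
st=r.read_state(); print(w2b(st['ee_pos']))
crop("scene",150,100,130,130,6,"s15.png")
crop("top",205,122,130,100,6,"t15.png")
E
```

```text
clock: 24.45
ee_pos: [608.1, -190.2, 263.4]
orientation: [[-0.999, 0.001, 0.042], [-0.042, 0.003, -0.999], [-0.001, -1.0, -0.003]]
contact_force: [0.4, 0.8, 0.4]
gripper_width: 0.2
[  37.95666083 -191.15349728  263.44072032]
```

View pics/s15.png

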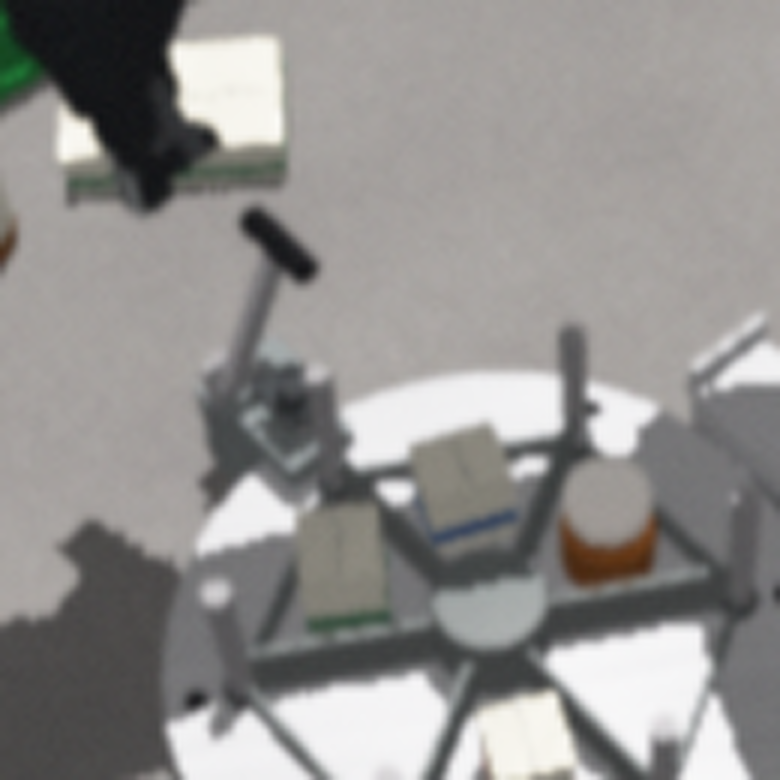

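View pics/t15.png

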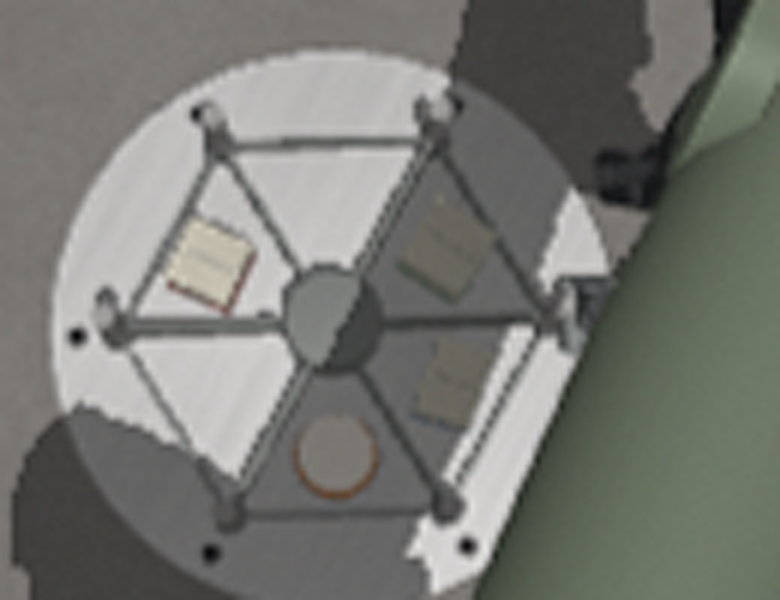

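The grip is back at its starting pixel (scene ≈(196.6,140.4) against (195.6,141)) and the jar faces the ledge. I'll check the pin cap's height against the starting picture.

```bash
python3 - <<'E'
from h import *
a=cv2.imread("pics/scene0.png"); k=800/512
a=cv2.resize(a,(512,384),interpolation=cv2.INTER_AREA)
s=cams.snapshot("scene"); b=s["frame"][:,:,::-1]
f=lambda i:cv2.resize(np.ascontiguousarray(i[140:190,175:220]),(360,400),interpolation=cv2.INTER_CUBIC)
c=cv2.imread("pics/s5.png"); c=cv2.resize(c,(110,110),interpolation=cv2.INTER_AREA); full=np.zeros_like(a); full[100:210,150:260]=c
cv2.imwrite("pics/cmp.png",np.hstack([f(a)[:,:260],f(full)[:,:260],f(b)[:,:260]]))
for z in (114,124,127): print(z,proj(s,b2w(0,-155,z)), (proj(s,b2w(0,-155,z))-[175,140])*8)
E
```

```text
114 [198.22341217 163.30639447] [185.78729734 186.45115576]
124 [197.84627608 161.4869705 ] [182.7702086  171.89576396]
127 [197.73215256 160.93640249] [181.85722045 167.49121991]
```

View pics/cmp.png

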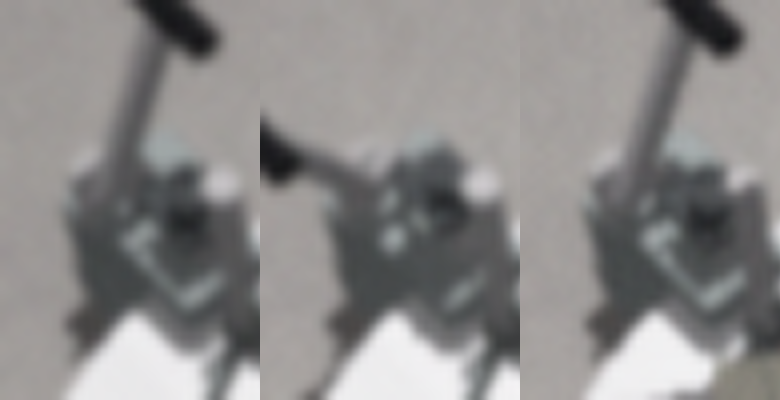

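```bash
python3 -m inch '[[[0.06,0,0,0,0,0],[0.13,0,0,0,0,0],[0.2,0,0,0,0,0],[0.27,0,0,0,0,0],[0.34,0,0,0,0,0],[0.41,0,0,0,0,0],[0.48,0.04,0,0,0,0],[0.54,0.08,0,0,0,0],[0.575,0.125,0,0,0,0],[0.575,0.125,0,0,0,0]]]' && python3 - <<'E'
from h import *
st=r.read_state(); print(w2b(st['ee_pos']))
s=crop("wrist",0,0,512,384,1,"w16.png")
a=cv2.imread("pics/w2.png"); b=cv2.imread("pics/w16.png")
f=lambda i:cv2.resize(i[60:160,180:300],(390,325),interpolation=cv2.INTER_CUBIC)
cv2.imwrite("pics/cmp2.png",np.hstack([f(a),f(b)]))
for n,z in (("home",114),("rest",124)): print(n,proj(s,b2w(0,-155,z)),(proj(s,b2w(0,-155,z))-[180,60])*3.25+[390,0])
print("grip shut",(proj(s,b2w(-27,-189,174))-[180,60])*3.25+[390,0],"axle-disc edge")
E
```

```text
clock: 25.6
ee_pos: [490.6, -193.8, 234.8]
orientation: [[-0.999, -0.004, 0.042], [-0.042, 0.007, -0.999], [0.004, -1.0, -0.007]]
contact_force: [0.4, -0.0, -0.3]
gripper_width: -0.1
[ -79.57246927 -190.62618264  234.81144959]
home [210.24503273  98.44238899] [488.29635636 124.93776423]
rest [208.5163213   97.79550485] [482.67804423 122.83539077]
grip shut [612.19019087 245.04482025] axle-disc edge
```

View pics/cmp2.png

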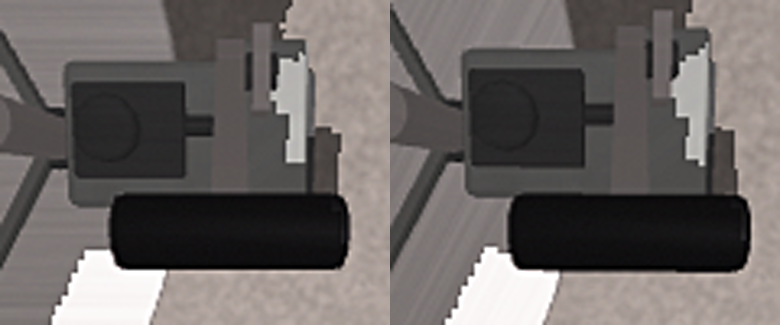

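View pics/w16.png

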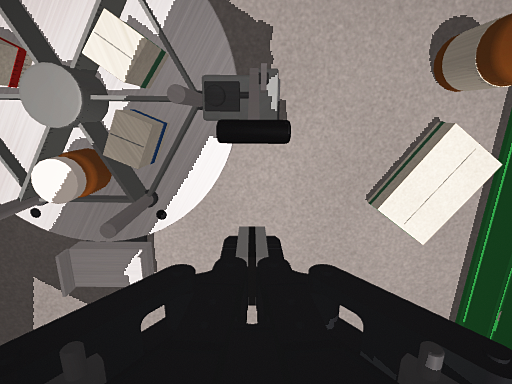

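The cap sits the same way in its bracket in both views. I'll make it certain with a contrast-stretched enlargement, including the open-lever view for reference.

```bash
python3 - <<'E'
import cv2,numpy as np
def f(n,u,v):
    g=cv2.imread(f"pics/{n}.png",0)[v:v+46,u:u+52].astype(float)
    return cv2.resize(np.clip((g-20)*2.6,0,255).astype(np.uint8),(390,345),interpolation=cv2.INTER_CUBIC)
cv2.imwrite("pics/cmp3.png",np.hstack([f("w2",195,72),f("w16",196,70)]))
cv2.imwrite("pics/cmp4.png",cv2.resize(np.clip((cv2.imread("pics/w12.png",0)[150:215,255:345].astype(float)-20)*2.6,0,255).astype(np.uint8),(720,520),interpolation=cv2.INTER_CUBIC))
E
```

```text
(no output)
```

View pics/cmp3.png

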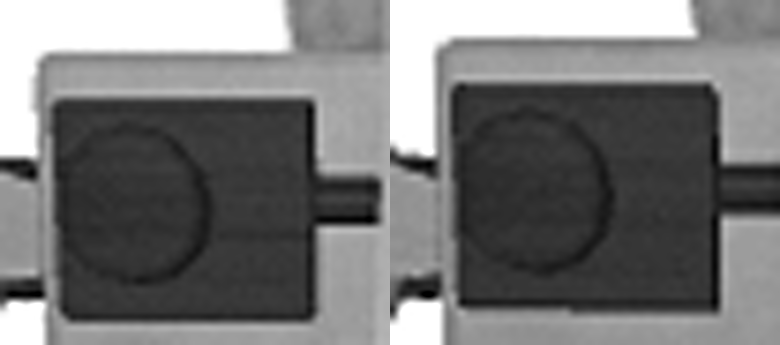

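View pics/cmp4.png

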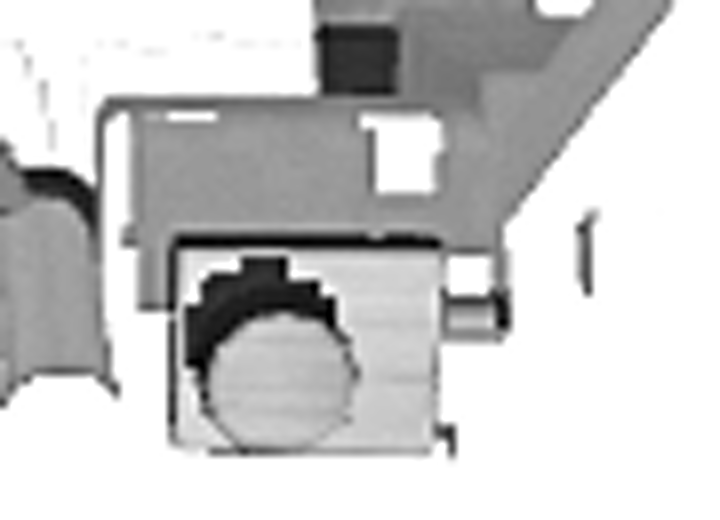

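Everything matches the locked view. The cap-to-plate gap is 106 px in both, where a 10 mm raise would shift it by about 13 px, and the plate has grown by about 1% for a camera 4 mm closer. So the pin is home. One last check: jar position, wheel angle and bystanders.

```bash
python3 - <<'E'
from h import *
s=crop("top",205,122,130,100,6,"t17.png")
cv2.imwrite("pics/full17.png",cv2.resize(s["frame"][:,:,::-1],(800,600),interpolation=cv2.INTER_CUBIC))
j=w2b(at_z(s,*T(336,455),108)); print("jar base",j,"dist",np.hypot(j[0]+80,j[1]))
holes(s,[(77,335),(210,552)])
st=r.read_state();print(st["clock"],st["contact_force"])
E
```

```text
jar base [-81.73850902  -0.17099537 108.        ] dist 1.7468981166779296
(77, 335) 154.4 89.7 q mod 60: 59.7
(210, 552) 155.1 149.8 q mod 60: 59.8
25.7 [-0.04227915  0.13554121  0.84283462]
```

View pics/full17.png

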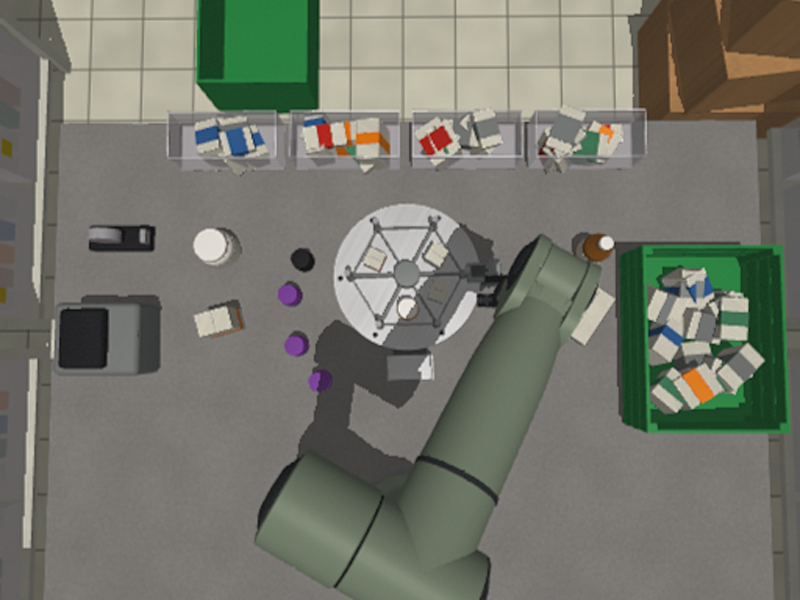

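View pics/t17.png

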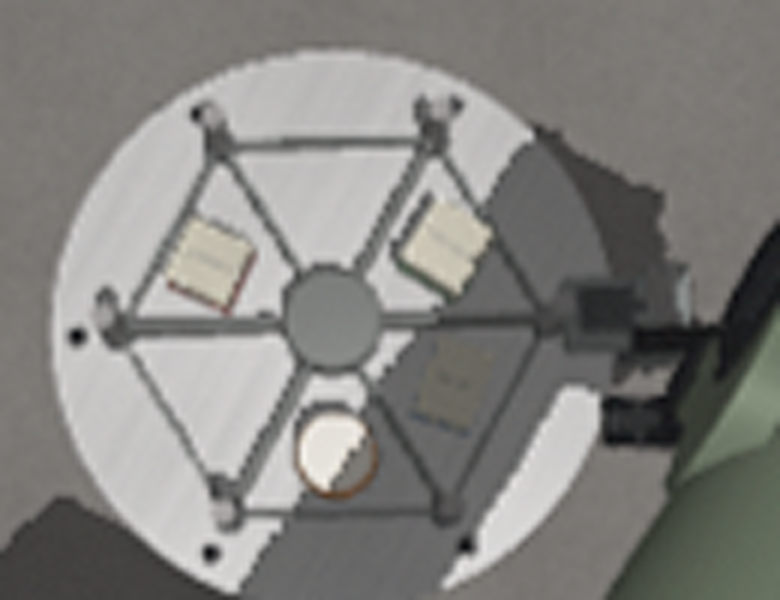

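The jar stands at the ledge compartment at (336,455), 2 mm from the pick spot. The holes are at 60° within 0.3°, and the bystanders are where they were. Handing in.

```bash
python3 -c "
from workcell import r
print(r.sign_off())"
```

```text
the job is handed in; nothing more can be done
None
```

The jar now stands in the compartment facing the ledge, with the lever shut and the pin in the next hole. I handed the job in at about 26 s. It reports no verdict, so this rests on my own checks.

I pushed the lever open to its stop, pushed the post at 150° round by +60° (anticlockwise), and pushed the lever back to its shut stop. Then I backed the arm clear.

Last checks:
- **Wheel:** one place round, measured at 59.7–59.8°. I left it about 0.3° short, within the pin's reach.
- **Pin:** judged home from pictures only. The cap sits in its bracket as it did at the start, with no sign of a 10 mm raise. I did not nudge the wheel to feel the lock.
- **Lever:** back at its starting place in the pictures. The force rose to 15 N against the stop, about 3–4 mm before the position I had worked out. I put that down to the fingertip meeting the stem rather than the bar.
- **Jar:** upright, about 2 mm from the pick spot.
- **Other goods and bystanders:** the cartons on the wheel are upright and the visible bench items look unmoved. The arm partly hid the flat carton in the final picture.
- **Robot:** touching nothing.

No check failed.

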